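# Close the block heater and check its lid temperature with a sprung probe

### The job

The dry-block heater is loaded: close its lid fully, then take the orange surface-temperature probe out of its stand and hold it upright with its tip on the centre of the red-ringed spot on the closed lid. Press only lightly, so that the sprung brass tip is pushed in about half of its travel, and finish while still holding it there (do not let go). Leave the other things on the bench where they are.

Things in the scene. Friction and masses are not known exactly. Their poses are not given: they have to be found in the camera images.
- heater: white dry-block heater, fixed to the bench, 150 (x, front to back) x 120 (y) mm, its body 70 high, 90 high over the closed lid; origin at the centre of its underside, z up, -x is its front with the display; it may stand left or right and be turned by up to 0.3 rad
- lid (a joint): hinge of the heater's grey lid, rad: 0 = fully closed (top level, 90 mm above the bench), grows as it opens upward; starts half open at about 0.6 to 1.0. The hinge is stiff (about 0.25 N m of friction, the lid weighs 0.2 kg): the lid stays where it is left and must be pushed down all the way, about 3 N at its free end; counts as closed below 0.04
- lid_hinge (a point): point on the lid's hinge axis, at the middle of the heater's back edge, 62 mm behind the heater's origin and 80 mm above the bench; its axes turn with the lid: x from the free end to the hinge, y along the hinge axis, z out of the lid's outer face, which lies 10 mm above this point along z
- lid_lip (a point): point on the lid's outer (upper) face near its free front edge, 122 mm from the hinge axis, mid-width; the lid is 112 mm wide, 10 mm thick with a 9 mm rim under it, and a 46 mm wide black lip juts 15 mm beyond its front edge; axes as those of lid_hinge. A good place to push the lid shut
- spot (a point): centre of the marked spot on the lid's outer face: flat white disc of 24 mm with a red ring and a small black dot, printed on the lid 70 mm from the hinge axis and 16 mm to +y of the middle; axes as those of lid_hinge, z out of the outer face
- stand: white 40 x 40 mm block, 70 mm high, on a dark 80 x 80 x 8 mm plate, fixed to the bench; origin at the centre of its underside, z up; a 17 mm hole in its top takes the probe's shaft
- probe_grip (a point): middle of the upright probe's orange handle, where it is best gripped: a 22 mm round handle reaching 49 mm below and 30 mm above this point; below the handle a black flange (30 mm wide, 6 high) sits on the stand's top, and a 12 mm steel shaft goes 45 mm down into the stand. z along the probe away from the tip. Probe about 0.11 kg, 142 mm long; lift it 65 mm to clear the stand
- probe_tip (a point): end face of the probe's sprung brass tip (8 mm round), on the probe's axis, 112 mm below probe_grip when the spring is out; z along the probe towards the handle
- plunger (a joint): how far the probe's brass tip is pushed into its shaft, m: 0 = fully out (12 mm showing), 0.010 = fully in (2 mm showing). Spring: about 0.5 N at the first movement, 2.7 N at half travel (0.005), 5 N fully in
- dye_bottle: bystander: bottle with purple content and red cap, 56 mm round, 120 high; origin at the centre of its underside; leave it
- timer: bystander: white lab timer with coloured buttons, 66 x 70 x 18 mm, origin at the centre of its underside; leave it
- vial: bystander: vial with pink upper and black lower half, 40 mm round, 58 high, origin at the centre of its underside; leave it
- petri: bystander: covered petri dish, 68 mm round, 15 high, origin at the centre of its underside; leave it

How it is judged (in metres and radians):
On the way, in this order (a step that is already met when the one before it is completed fails the run):
1. the heater's lid is fully closed (value of joint lid below 0.04 rad), for 0.2 s.
2. the probe is out of its stand, with the lid closed (z of probe_tip in the frame of stand above 0.072 m and value of joint lid below 0.04 rad and contact force between the fingers and probe above 0.5 N), for 0.2 s.
At the end, for the whole second after the job is handed in: The lid is closed (under 0.04 rad); the probe, still held in the fingers and out of its stand, stands upright within 0.15 rad, handle up, its tip within 8 mm of the spot's centre, resting on the lid with 0.6 to 6 N and its sprung tip pushed in by 2 to 8 mm of its 10 mm travel; it keeps still (value of joint lid below 0.04 rad and horizontal distance between probe_tip and spot below 0.008 m and angle between probe_grip's own z axis and vertical below 0.15 rad and height (world z) of probe_grip above 0.17 m and value of joint plunger between 0.002 and 0.008 m and contact force between probe and heater between 0.6 and 6 N and contact force between the fingers and probe above 0.5 N and contact force between probe and stand below 0.1 N and linear speed of probe below 0.02 m/s); the arm keeps its last pose, push and grip.
It fails at once if the probe is pressed hard on the heater (over 15 N) (contact force between probe and heater above 15 N).
It fails at once if a bystander (bottle, timer, vial or dish) is moved by more than 30 mm (distance of any of dye_bottle, timer, vial, petri from where it was at the start of the episode above 0.03 m).
It also fails if it takes over 54 s, if anything falls off the work surface, if the arm or the gripper's body presses on something with over 40 N, if the wrist force passes 120 N, or if a joint passes its speed limit or range.

### The arm

A 7-joint arm with a two-finger parallel gripper is mounted at the origin on a cart in front of the work surface, level with it; the furniture and walls round the work are solid. World frame = base frame: x ahead of the robot, y to its left, z up, the work surface at z = 0. Lengths are in mm, angles in degrees, forces in N, time in s.
With the tool pointing down it reaches from about 400 to 850 mm from the base axis. Payload 10.4 kg.
Tool frame: the origin (TCP) lies midway between the tips of the shut fingers; the grasp point (between the pads) lies 19 mm behind it; z points along the fingers, y is the line along which they close (so a half turn about z gives the same grasp; the last joint's range is limited). The gripper opens to 85 mm and grips with 20 to 120 N. Pads are 22 mm wide; open, the fingers measure 114 mm over their backs; the gripper's body (76 mm by 85 mm) begins 54 mm behind the grasp point. The pads swing forward as they close: fully open they stand 13 mm farther back than shut.
Start: joints at [63.277, 19.034, -3.707, 83.658, 1.238, 77.344, -5.071], TCP at [268.382, -564.466, 231.338] pointing down, gripper open.
Joint ranges: [-148.97, 148.97], [-28.65, 121.19], [-84.17, 76.75], [9.2, 138.47], [-72.65, 252.65], [3.7, 117.97], [-149.18, 149.18]. Speed limits (degrees/s): [127.2, 127.2, 159.86, 159.86, 180, 180, 180].

### API

Orientations are given as [roll, pitch, yaw] about the fixed x, y, z axes, in that order (R = Rz(yaw) Ry(pitch) Rx(roll)).
In Python, from cell import manip, vision, finish_job gives the robot as it stands.
- The arm moves only by the tool apply_moves, never from a script. Its argument "series" is a list of rows, each an object with "slide": the shift along the tool's x, y, z in cm, a list of three; "turn": the turn, a rotation vector about the tool's x, y, z in degrees, a list of three; "hand": the closure, from -1 (fully open) to 1 (shut), so that 0 is half open. A call has 1 to 10 rows; each row is the pose to reach, as a shift and turn from the pose commanded when the call began, along the tool's axes at that moment; what a row does not reach only later rows make up. A row lasts 1/8 s, in which the tool goes at most 62.5 mm and 10.7 degrees, less where a joint would pass 70% of its speed; a pose out of reach is approached as far as the arm can. A call with a gripper value outside its range is refused whole. The fingers move at their own pace and stop on an object; "force" is the grip in N (left out, the last holds). Time passes only in rows, so rows that repeat a pose let the fingers close. It gives the time, the measured TCP pose, the force, the opening and the grip force at its end, in the units of the state.
- manip.sense(): the state, without advancing time (a new reading comes with each control period).
- vision.camera(name): name is "scene" or "top" or "wrist"; returns a dict with "pixels" (480x640x3 uint8, red, green, blue), "camera_matrix" (3x3 intrinsics, pixels), "k1" (the pictures are not rectified: a ray, as slopes to the right and down, at radius r is drawn at 1 + k1 r^2 times it, then the intrinsics apply), "eye" and "rotation" of the camera in the world; the wrist camera has in their place "mount" (4x4, takes a point from camera to tool coordinates, whose origin is the TCP and whose axes are the flange's). Camera axes: x right, y down, z forward; pixel columns grow to the right and rows downward; lengths in mm; the calibration is good to about 2 mm. A picture is of the moment at which its call begins: read the wrist's pose just before it. There is no depth.
- finish_job(): hands the job in; it is judged then, once.
The state is a dict: "time_s": time; "joints": joint angles; "joint_velocities": joint speeds; "joint_efforts": joint torques, N m; "tool_pos": TCP position; "tcp_rot": TCP orientation; "ft_force": force on the tool from outside, world axes, zero at the start; "wrist_torque": the same for the moment, N m; "width": opening from 0.0 (shut) to 1.0 (fully open); "gripper_force": force on a finger pad.
Only numpy, scipy, OpenCV 4.12 (cv2) and the standard library are available. Lean on these libraries where they do the work, as an engineer would, in place of code of your own. Each camera call takes 0.05 s, during which the arm holds its last target. There are 200 camera calls.

## Working session

There is one attempt and no reset: what is moved stays moved. The work goes in short steps, Python scripts to look and compute and a tool call to move; the robot and the scene stay as the last step left them, time stands still between calls to the robot, and variables do not carry over. Pictures are saved under pics/ and viewed, at most 10 in all, crops included, and the job is handed in when it is done.

Besides the shell and the picture viewer there is one more tool, called after "Request:" as name(argument=value, ...) on one line, values as JSON. apply_moves: Moves the arm, as the interface text tells. Its arguments: {"type":"object","properties":{"series":{"type":"array"},"force":{"type":"number"}},"required":["series"]}

```bash
mkdir -p pics; ls
python3 - <<'E'
from cell import manip, vision
import cv2, json
import numpy as np
s=manip.sense(); print({k:s[k] for k in ('time_s','tool_pos','tcp_rot','ft_force','width')})
for n in ('scene','top'):
    c=vision.camera(n); cv2.imwrite(f'pics/{n}0.png',c['pixels'][:,:,::-1])
    print(n,c['camera_matrix'],c['k1'],c['eye'],c['rotation'])
c=vision.camera('wrist'); print(c['mount'],c['k1'],c['camera_matrix'])
E
```

```text
pics
{'time_s': 0.0, 'tool_pos': array([ 268.16736718, -564.12552525,  230.50451021]), 'tcp_rot': array([-1.79917966e+02,  6.21451741e-03,  2.54284637e+01]), 'ft_force': array([ 0.16226204,  0.08868664, -0.33399993]), 'width': 0.9980812566844358}
scene [[495.23636098   0.         321.0985814 ]
 [  0.         495.23636098 234.80055267]
 [  0.           0.           1.        ]] -0.0688330273329769 [-472.83285273 -641.90686156  914.91638595] [-125.03318195    0.9654386   -57.60011223]
top [[546.85293041   0.         317.06661754]
 [  0.         546.85293041 238.43680475]
 [  0.           0.           1.        ]] -0.12034694898017245 [ 269.04765818  -15.97763337 1733.66995492] [-172.88402221   -0.37600806  -88.47600921]
[[ 2.95989968e-04 -9.45105761e-01 -3.26764462e-01  8.34124350e+01]
 [ 9.99999949e-01  3.17985590e-04 -1.38939843e-05 -1.67787531e-01]
 [ 1.17037675e-04 -3.26764441e-01  9.45105807e-01 -1.41464649e+02]
 [ 0.00000000e+00  0.00000000e+00  0.00000000e+00  1.00000000e+00]] -0.017567620206557985 [[350.32562278   0.         322.09348812]
 [  0.         350.32562278 239.09730922]
 [  0.           0.           1.        ]]
```

View pics/scene0.png

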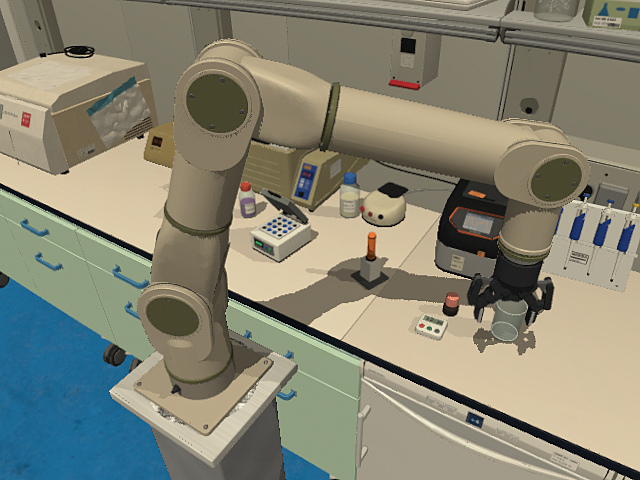

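View pics/top0.png

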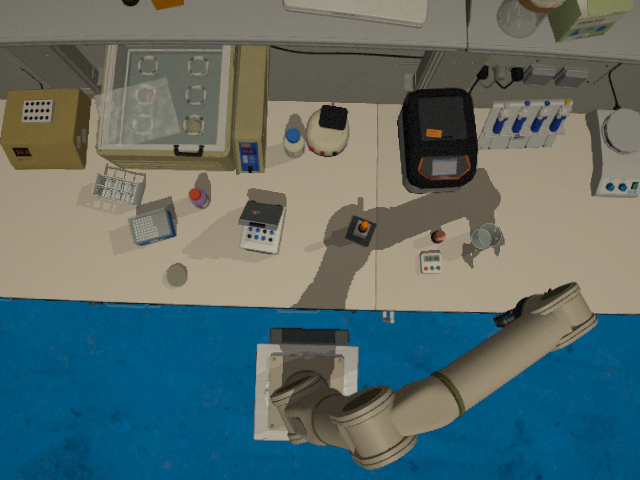

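The scene view shows the heater at (282,238) with its lid half open, and the probe in its stand at (371,265). In the top view the heater is at (263,225) and the probe at (363,230). I'll enlarge those areas.

```bash
cat > h.py <<'E'
import numpy as np, cv2
from scipy.spatial.transform import Rotation as R
def rot(rpy): return R.from_euler('xyz',rpy,degrees=True).as_matrix()
def ray(c,px,pose=None):
    K=c['camera_matrix']; d=np.array([c['k1'],0,0,0,0.])
    p=cv2.undistortPoints(np.array([[px]],float),K,d)[0,0]
    v=np.array([p[0],p[1],1.])
    if 'mount' in c:
        M=np.array(c['mount']); Rt=rot(pose['tcp_rot'])
        return np.array(pose['tool_pos'])+Rt@M[:3,3], Rt@M[:3,:3]@v
    return np.array(c['eye']),rot(c['rotation'])@v
def onz(c,px,z,pose=None):
    o,v=ray(c,px,pose); return o+v*(z-o[2])/v[2]
def tri(rs):
    A=0;b=0
    for o,v in rs:
        v=v/np.linalg.norm(v);P=np.eye(3)-np.outer(v,v);A=A+P;b=b+P@o
    return np.linalg.solve(A,b)
E
python3 - <<'E'
import cv2,numpy as np
t=cv2.imread('pics/top0.png');s=cv2.imread('pics/scene0.png')
a=cv2.resize(t[190:265,230:296],None,fx=6,fy=6,interpolation=cv2.INTER_CUBIC)
b=cv2.resize(s[180:270,240:320],None,fx=5,fy=5,interpolation=cv2.INTER_CUBIC)
print(a.shape,b.shape)
o=np.zeros((450,800,3),np.uint8);o[:,:396]=a;o[:,400:]=b
cv2.imwrite('pics/m1.png',o)
E
```

```text
(450, 396, 3) (450, 400, 3)
```

View pics/m1.png

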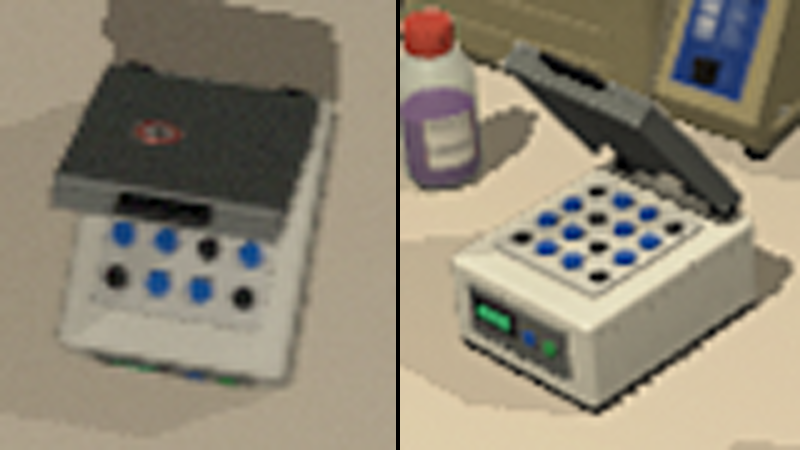

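The left half of the montage (top view) shows the body's front corners at about (240.5,247) and (277.5,253.5), the spot at (256,212) and the lip at (257.5,225). The right half (scene view) shows the front corners at (251,231.6) and (279.4,245), and the foot at (279.4,261.6).

Run:
```python
from h import *
from cell import vision
np.set_printoptions(precision=1,suppress=True)
T=vision.camera('top');S=vision.camera('scene')
print('top FL',onz(T,(240.5,247.2),70),'FR',onz(T,(277.5,253.5),70))
print('sc FL',onz(S,(251,231.6),68),'FR',onz(S,(279.4,245),68),'BR',onz(S,(310.4,224.4),68),'foot',onz(S,(279.4,261.6),0))
fr=onz(S,(279.4,245),68)
# hinge ends and lid lip corners
for z in(80,): print('hinge L,R',onz(T,(250,202),z),onz(T,(280,206),z))
# lip: top (118..212,205)->; scene lip middle (573,70)
print('lip tri',tri([ray(T,(230+165/6,190+200/6)),ray(S,(240+173/5,180+67/5))]))
print('spot ray@z', [onz(T,(256.2,212),z) for z in (120,140,160)])
# probe orange in both, stand
for n,c,roi in(('top',T,(345,380,210,245)),('scene',S,(355,390,225,270))):
    x0,x1,y0,y1=roi
    h=cv2.cvtColor(c['pixels'],cv2.COLOR_RGB2HSV)[y0:y1,x0:x1]
    m=cv2.inRange(h,(4,140,90),(20,255,255)); ys,xs=np.nonzero(m)
    print(n,len(xs),xs.min()+x0,xs.max()+x0,ys.min()+y0,ys.max()+y0,xs.mean()+x0,ys.mean()+y0)
t=T['pixels'][205:255,335:385,::-1];s=S['pixels'][225:300,340:395,::-1]
o=np.zeros((600,800,3),np.uint8);a=cv2.resize(t,None,fx=7,fy=7,interpolation=2);b=cv2.resize(s,None,fx=7,fy=7,interpolation=2)
o[:350,:350]=a;o[:525,400:785]=b;cv2.imwrite('pics/m2.png',o)
```

```text
top FL [443.5 212.5  70. ] FR [427.3  98.3  70. ]
sc FL [444.6 208.3  68. ] FR [433.7  93.7  68. ] BR [569.7  75.6  68. ] foot [438.4 102.6   0. ]
hinge L,R [583. 188.  80.] [573.   95.2  80. ]
lip tri [500.6 150.3 190.4]
spot ray@z [array([545.5, 163.1, 120. ]), array([542.1, 160.9, 140. ]), array([538.6, 158.7, 160. ])]
top 52 361 368 221 229 364.34615384615387 224.65384615384616
scene 155 368 375 232 258 371.26451612903224 243.88387096774193
```

View pics/m2.png

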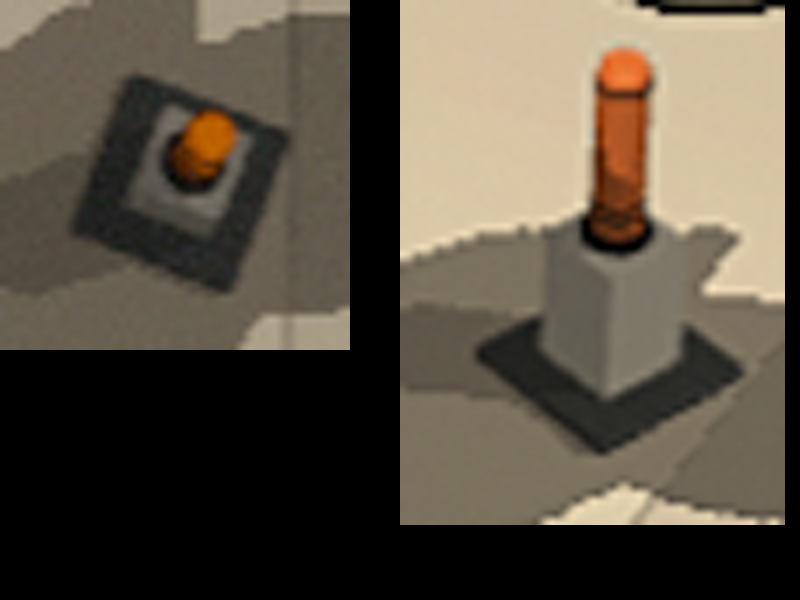

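The montage shows the top-view handle cap at about (365.3,224) and the scene-view cap at about (372,235), with the flange on the stand. Next I'll locate the probe and work out the first moves.

```bash
cat >> h.py <<'E'
def slide(s,tgt,yaw=None):
    "tool-frame shift (cm) and turn (deg) from the state s to world target, tool down at yaw"
    Rt=rot(s['tcp_rot']); d=Rt.T@(np.array(tgt,float)-s['tool_pos'])/10
    t=np.zeros(3) if yaw is None else (R.from_matrix(Rt).inv()*R.from_euler('xyz',[180,0,yaw],degrees=True)).as_rotvec(degrees=True)
    return d.round(2),t.round(1)
E
python3 - <<'E'
from h import *
from cell import vision,manip
np.set_printoptions(precision=1,suppress=True)
T=vision.camera('top');S=vision.camera('scene')
print('cap top',onz(T,(365.3,223.9),153),'scene',onz(S,(372,235),153),tri([ray(T,(365.3,223.9)),ray(S,(372,235))]))
# plate corners on z=8
P=[onz(T,(335+u/7,205+v/7),8) for u,v in((133,75),(288,135),(230,292),(75,232))];print(np.array(P),np.mean(P,0))
s=manip.sense()
for w in((430,-150,330),(530,145,230)): print(slide(s,w,90)); s=dict(s,tool_pos=np.array(w,float),tcp_rot=[180,0,90])
E
```

```text
cap top [ 513.3 -161.1  153. ] scene [ 507.4 -165.8  153. ] [ 514.4 -162.   147.3]
[[ 561.2 -137.8    8. ]
 [ 535.5 -209.2    8. ]
 [ 462.6 -183.7    8. ]
 [ 488.2 -112.7    8. ]] [ 511.9 -160.8    8. ]
(array([ 32.4, -30.5,  -9.9]), array([ -0. ,  -0. , -64.6]))
(array([29.5, 10. , 10. ]), array([-0.,  0., -0.]))
```

Request:
apply_moves(series=[{"slide": [0, 0, -6], "turn": [0, 0, 0], "hand": 1}, {"slide": [5, -5, -10], "turn": [0, 0, -10], "hand": 1}, {"slide": [10, -10, -10], "turn": [0, 0, -20], "hand": 1}, {"slide": [14, -14, -10], "turn": [0, 0, -30], "hand": 1}, {"slide": [18, -18, -10], "turn": [0, 0, -40], "hand": 1}, {"slide": [22, -22, -10], "turn": [0, 0, -50], "hand": 1}, {"slide": [27, -26, -10], "turn": [0, 0, -60], "hand": 1}, {"slide": [32.4, -30.5, -9.9], "turn": [0, 0, -64.6], "hand": 1}, {"slide": [32.4, -30.5, -9.9], "turn": [0, 0, -64.6], "hand": 1}, {"slide": [32.4, -30.5, -9.9], "turn": [0, 0, -64.6], "hand": 1}])

```text
time_s: 1.6
tool_pos: [430.2, -149.5, 330.4]
tcp_rot: [180.0, 0.0, 90.1]
ft_force: [-0.6, -1.2, -0.6]
width: -0.002
gripper_force: 0.0
```

Request:
apply_moves(series=[{"slide": [5, 2, 0], "turn": [0, 0, 0], "hand": 1}, {"slide": [10, 4, 0], "turn": [0, 0, 0], "hand": 1}, {"slide": [15, 6, 0], "turn": [0, 0, 0], "hand": 1}, {"slide": [20, 7, 2], "turn": [0, 0, 0], "hand": 1}, {"slide": [25, 8.5, 5], "turn": [0, 0, 0], "hand": 1}, {"slide": [29.5, 10, 9], "turn": [0, 0, 0], "hand": 1}, {"slide": [29.5, 10, 10], "turn": [0, 0, 0], "hand": 1}, {"slide": [29.5, 10, 10], "turn": [0, 0, 0], "hand": 1}])

```text
time_s: 2.6
tool_pos: [530.2, 142.6, 229.5]
tcp_rot: [-179.9, 0.1, 89.9]
ft_force: [0.1, -0.7, 0.2]
width: 0.004
gripper_force: 0.0
```

Run:
```python
from h import *
from cell import vision,manip
s=manip.sense();print(s['time_s'],s['tool_pos'],s['tcp_rot'],s['ft_force'],s['width'])
H=np.array([575,139]);X=np.array([.9925,-.122])
for x,z in((-48,195),(-54,165),(-70,152),(-83,137),(-92.5,119),(-97.5,105),(-100,92),(-100,87)):
    print(slide(s,[*(H+x*X),z])[0])
c=vision.camera('scene');p=c['pixels'][130:290,180:393,::-1]
cv2.imwrite('pics/m3.png',cv2.resize(p,None,fx=3.5,fy=3.5,interpolation=2))
```

```text
2.6 [530.20366241 142.57306862 229.49178349] [-1.79902074e+02  6.78893851e-02  8.98591782e+01] [ 0.1411673  -0.69248405  0.16437472] 0.004369425599330873
[ 0.23 -0.28  3.45]
[ 0.31 -0.87  6.45]
[ 0.5  -2.46  7.75]
[ 0.66 -3.74  9.25]
[ 0.77 -4.68 11.06]
[ 0.83 -5.18 12.46]
[ 0.87 -5.42 13.76]
[ 0.87 -5.42 14.26]
```

View pics/m3.png

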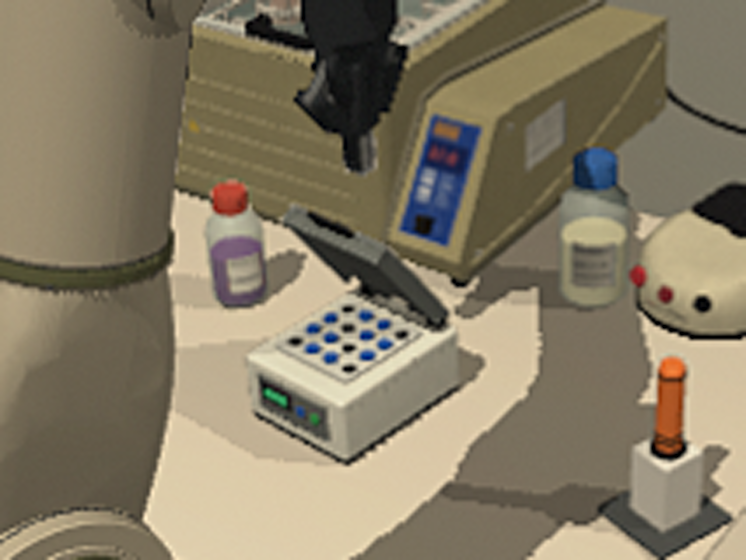

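The picture shows the shut fingers at (360,165), above and behind the lid's lip at (310,215). I'll push down along the lid's arc.

Request:
apply_moves(series=[{"slide": [0.2, -0.3, 3.5], "turn": [0, 0, 0], "hand": 1}, {"slide": [0.3, -0.6, 5], "turn": [0, 0, 0], "hand": 1}, {"slide": [0.3, -0.9, 6.5], "turn": [0, 0, 0], "hand": 1}, {"slide": [0.4, -1.7, 7.1], "turn": [0, 0, 0], "hand": 1}, {"slide": [0.5, -2.5, 7.8], "turn": [0, 0, 0], "hand": 1}, {"slide": [0.6, -3.1, 8.5], "turn": [0, 0, 0], "hand": 1}, {"slide": [0.7, -3.7, 9.3], "turn": [0, 0, 0], "hand": 1}])

```text
time_s: 3.52
tool_pos: [492.5, 152.1, 137.1]
tcp_rot: [180.0, 0.0, 90.0]
ft_force: [1.2, -0.7, 0.7]
width: -0.003
gripper_force: 0.7
```

Request:
apply_moves(series=[{"slide": [0.1, -0.5, 0.9], "turn": [0, 0, 0], "hand": 1}, {"slide": [0.1, -0.9, 1.8], "turn": [0, 0, 0], "hand": 1}, {"slide": [0.1, -1.2, 2.5], "turn": [0, 0, 0], "hand": 1}, {"slide": [0.2, -1.4, 3.2], "turn": [0, 0, 0], "hand": 1}, {"slide": [0.2, -1.6, 3.9], "turn": [0, 0, 0], "hand": 1}, {"slide": [0.2, -1.7, 4.4], "turn": [0, 0, 0], "hand": 1}])

```text
time_s: 4.28
tool_pos: [475.9, 154.2, 92.9]
tcp_rot: [180.0, -0.0, 90.0]
ft_force: [0.4, -0.8, 1.4]
width: 0.002
gripper_force: 0.6
```

Request:
apply_moves(series=[{"slide": [0, 0, 0.2], "turn": [0, 0, 0], "hand": 1}, {"slide": [0, 0, 0.3], "turn": [0, 0, 0], "hand": 1}])

```text
time_s: 4.53
tool_pos: [475.7, 154.2, 90.2]
tcp_rot: [-180.0, 0.0, 90.0]
ft_force: [-1.5, -0.1, 0.9]
width: 0.001
gripper_force: 0.7
```

Request:
apply_moves(series=[{"slide": [0, 0, 0.15], "turn": [0, 0, 0], "hand": 1}, {"slide": [0, 0, 0.3], "turn": [0, 0, 0], "hand": 1}, {"slide": [0, 0, 0.3], "turn": [0, 0, 0], "hand": 1}])

```text
time_s: 4.9
tool_pos: [475.9, 154.2, 89.7]
tcp_rot: [180.0, 0.1, 90.0]
ft_force: [-16.0, -5.0, 35.4]
width: -0.001
gripper_force: 17.6
```

Run:
```python
from h import *
from cell import vision,manip
s=manip.sense();print(s['time_s'],s['tool_pos'],s['ft_force'])
p=vision.camera('scene')['pixels'][180:300,220:380,::-1]
cv2.imwrite('pics/m4.png',cv2.resize(p,None,fx=4,fy=4,interpolation=2))
```

```text
4.9 [475.88047474 154.23930179  89.70291017] [-15.99760352  -4.95450723  35.37781997]
```

View pics/m4.png

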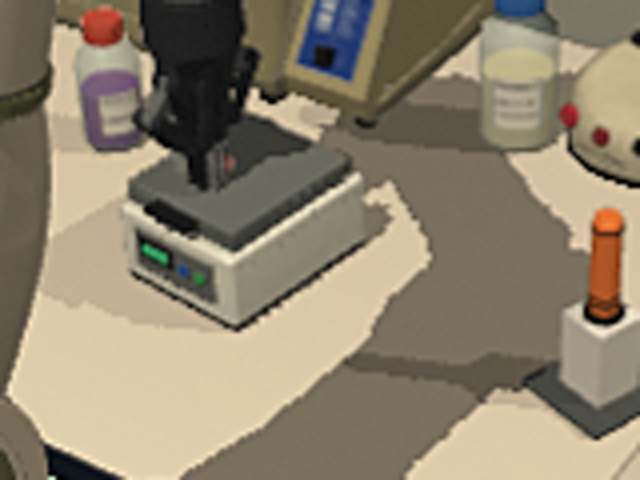

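The lid is level and shut, with the contact force up to 35 N. The spot shows beside the finger at about (228,160). I'll lift and step aside to view the spot with the wrist camera.

Request:
apply_moves(series=[{"slide": [0, 0, -4], "turn": [0, 0, 0], "hand": 1}, {"slide": [0, 0, -10], "turn": [0, 0, 0], "hand": -1}, {"slide": [-4, 1, -15], "turn": [0, 0, 0], "hand": -1}, {"slide": [-7, 2.5, -17], "turn": [0, 0, 0], "hand": -1}, {"slide": [-7, 2.5, -17], "turn": [0, 0, 0], "hand": -1}, {"slide": [-7, 2.5, -17], "turn": [0, 0, 0], "hand": -1}])

```text
time_s: 5.7
tool_pos: [500.5, 84.7, 256.8]
tcp_rot: [-180.0, -0.0, 90.0]
ft_force: [-1.0, 0.5, -0.1]
width: 1.0
gripper_force: 0.0
```

Run:
```python
from h import *
from cell import vision,manip
np.set_printoptions(precision=2,suppress=True)
s=manip.sense();print(s['time_s'],s['tool_pos'],s['tcp_rot'])
W=vision.camera('wrist');T=vision.camera('top');S=vision.camera('scene')
for n,c in(('w',W),('t',T),('s',S)):
    h=cv2.cvtColor(c['pixels'],cv2.COLOR_RGB2HSV)
    m=cv2.inRange(h,(0,90,60),(10,255,255))|cv2.inRange(h,(170,90,60),(180,255,255))
    k,l,st,ce=cv2.connectedComponentsWithStats(m)
    for i in range(1,k):
        if st[i,4]>5:
            x=onz(c,st[i,:2]+st[i,2:4]/2-.5,90,s)
            if np.hypot(x[0]-505,x[1]-160)<80: print(n,st[i],x)
cv2.imwrite('pics/w5.png',W['pixels'][:,:,::-1])
```

```text
5.7 [500.47  84.68 256.77] [-179.96   -0.01   90.05]
w [316 109  24  27 215] [503.83 165.89  90.  ]
s [271 218   7   6  16] [503.47 163.61  90.  ]
```

View pics/w5.png

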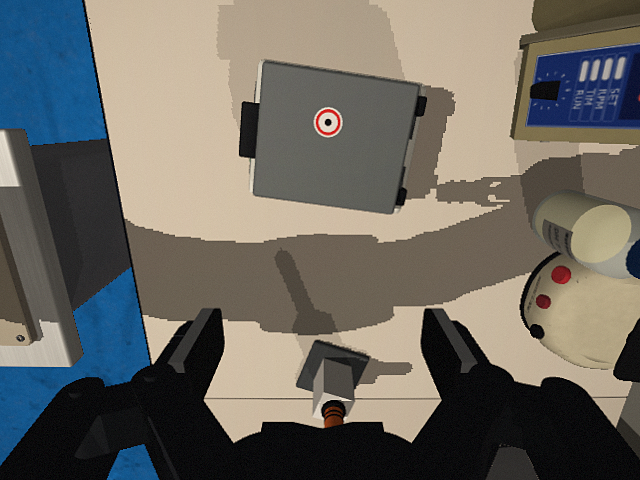

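The wrist view shows the red ring at (328,122), which gives the spot as about (503.7,165,90). The lid is shut and the probe is at (333,412). Next I'll move above the probe and measure it from near.

Request:
apply_moves(series=[{"slide": [-5, 0.2, 0], "turn": [0, 0, 0], "hand": -1}, {"slide": [-10, 0.4, 0], "turn": [0, 0, 0], "hand": -1}, {"slide": [-15, 0.7, 0], "turn": [0, 0, 0], "hand": -1}, {"slide": [-20, 0.9, 0], "turn": [0, 0, 0], "hand": -1}, {"slide": [-24.6, 1.1, 0], "turn": [0, 0, 0], "hand": -1}, {"slide": [-24.6, 1.1, 0], "turn": [0, 0, 0], "hand": -1}, {"slide": [-24.6, 1.1, 0], "turn": [0, 0, 0], "hand": -1}])

```text
time_s: 6.72
tool_pos: [512.1, -160.4, 256.9]
tcp_rot: [-180.0, -0.0, 90.1]
ft_force: [0.0, -0.4, -0.2]
width: 1.001
gripper_force: 0.0
```

Run:
```python
from h import *
from cell import vision,manip
np.set_printoptions(precision=2,suppress=True)
s=manip.sense();print(s['time_s'],s['tool_pos'],s['tcp_rot'])
W=vision.camera('wrist')
h=cv2.cvtColor(W['pixels'],cv2.COLOR_RGB2HSV)
m=cv2.inRange(h,(4,140,60),(20,255,255))
k,l,st,ce=cv2.connectedComponentsWithStats(m);print(st[st[:,4]>50])
i=1+st[1:,4].argmax();x,y,w,hh=st[i,:4]
# cap is the far-from-base end; print both ends
print('y-max end',onz(W,(x+w/2,y+hh-w/2),153,s),'y-min end',onz(W,(x+w/2,y+w/2),153,s))
cv2.imwrite('pics/w6.png',W['pixels'][:,:,::-1])
```

```text
6.725 [ 512.12 -160.41  256.94] [-179.97   -0.05   90.11]
[[     0      0    640    480 305934]
 [   312    204     25     22    351]
 [   310    222     29     28    619]
 [   300    376     25     32    239]]
y-max end [ 513.   -158.24  153.  ] y-min end [ 513.   -159.02  153.  ]
```

View pics/w6.png

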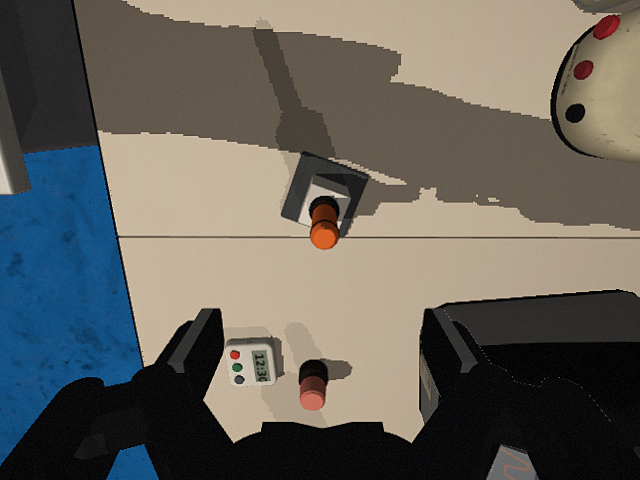

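The cap is at (324,236), about (513,-159). The plate and stand agree with it, and the path down is clear.

Request:
apply_moves(series=[{"slide": [0.1, 0.1, 4], "turn": [0, 0, 0], "hand": -1}, {"slide": [0.1, 0.1, 8], "turn": [0, 0, 0], "hand": -1}, {"slide": [0.1, 0.1, 11], "turn": [0, 0, 0], "hand": -1}, {"slide": [0.1, 0.1, 13.5], "turn": [0, 0, 0], "hand": -1}, {"slide": [0.1, 0.1, 15.1], "turn": [0, 0, 0], "hand": -1}, {"slide": [0.1, 0.1, 15.1], "turn": [0, 0, 0], "hand": -1}, {"slide": [0.1, 0.1, 15.1], "turn": [0, 0, 0], "hand": -1}])

```text
time_s: 7.65
tool_pos: [513.8, -160.6, 107.4]
tcp_rot: [179.9, 0.0, 90.1]
ft_force: [-0.2, -0.1, 0.1]
width: 1.001
gripper_force: 0.0
```

Request:
apply_moves(series=[{"slide": [0, 0, 0], "turn": [0, 0, 0], "hand": 0}, {"slide": [0, 0, 0], "turn": [0, 0, 0], "hand": 0.4}, {"slide": [0, 0, 0], "turn": [0, 0, 0], "hand": 1}, {"slide": [0, 0, 0], "turn": [0, 0, 0], "hand": 1}, {"slide": [0, 0, 0], "turn": [0, 0, 0], "hand": 1}, {"slide": [0, 0, 0], "turn": [0, 0, 0], "hand": 1}, {"slide": [0, 0, 0], "turn": [0, 0, 0], "hand": 1}], force=40)

```text
time_s: 8.52
tool_pos: [513.2, -160.9, 106.5]
tcp_rot: [180.0, 0.0, 90.0]
ft_force: [-1.2, 1.0, 2.7]
width: 0.241
gripper_force: 39.1
```

Request:
apply_moves(series=[{"slide": [0, 0, -1.5], "turn": [0, 0, 0], "hand": 1}, {"slide": [0, 0, -4], "turn": [0, 0, 0], "hand": 1}, {"slide": [0, 0, -7], "turn": [0, 0, 0], "hand": 1}, {"slide": [0, 0, -10], "turn": [0, 0, 0], "hand": 1}, {"slide": [0, 0, -12], "turn": [0, 0, 0], "hand": 1}, {"slide": [0, 0, -12], "turn": [0, 0, 0], "hand": 1}, {"slide": [0, 0, -12], "turn": [0, 0, 0], "hand": 1}])

```text
time_s: 9.4
tool_pos: [512.6, -160.7, 225.5]
tcp_rot: [-179.9, -0.0, 90.0]
ft_force: [-0.3, 0.1, -0.8]
width: 0.245
gripper_force: 39.2
```

Run:
```python
from h import *
from cell import manip
s=manip.sense();print(s['time_s'],s['tool_pos'],s['tcp_rot'],s['ft_force'],s['width'],s['gripper_force'])
print(slide(s,(503.7,165,226)))
```

```text
9.4 [ 512.56427383 -160.74831579  225.54557108] [-1.79940400e+02 -1.54218561e-02  9.00281430e+01] [-0.29261419  0.14868666 -0.79593955] 0.24522963552179072 39.24894958734512
(array([32.58, -0.87, -0.04]), array([0., 0., 0.]))
```

Request:
apply_moves(series=[{"slide": [3, 0, 0], "turn": [0, 0, 0], "hand": 1}, {"slide": [7, -0.1, 0], "turn": [0, 0, 0], "hand": 1}, {"slide": [11, -0.3, 0], "turn": [0, 0, 0], "hand": 1}, {"slide": [15, -0.4, 0], "turn": [0, 0, 0], "hand": 1}, {"slide": [19, -0.5, 0], "turn": [0, 0, 0], "hand": 1}, {"slide": [23, -0.6, 0], "turn": [0, 0, 0], "hand": 1}, {"slide": [27, -0.7, 0], "turn": [0, 0, 0], "hand": 1}, {"slide": [30.5, -0.8, 0], "turn": [0, 0, 0], "hand": 1}, {"slide": [32.6, -0.9, 0], "turn": [0, 0, 0], "hand": 1}, {"slide": [32.6, -0.9, 0], "turn": [0, 0, 0], "hand": 1}])

```text
time_s: 10.65
tool_pos: [502.9, 166.8, 225.3]
tcp_rot: [-179.9, -0.0, 90.2]
ft_force: [-0.4, -0.6, -0.7]
width: 0.244
gripper_force: 39.2
```

Request:
apply_moves(series=[{"slide": [0, 0, 1.5], "turn": [0, 0, 0], "hand": 1}, {"slide": [0, 0, 3], "turn": [0, 0, 0], "hand": 1}, {"slide": [0, 0, 3.3], "turn": [0, 0, 0], "hand": 1}, {"slide": [0, 0, 3.3], "turn": [0, 0, 0], "hand": 1}])

```text
time_s: 11.15
tool_pos: [503.8, 164.8, 193.0]
tcp_rot: [-180.0, 0.0, 90.0]
ft_force: [0.3, 0.5, -1.0]
width: 0.247
gripper_force: 39.2
```

Run:
```python
from h import *
from cell import manip,vision
s=manip.sense();print(s['time_s'],s['tool_pos'],s['ft_force'],s['width'])
W=vision.camera('wrist');S=vision.camera('scene')
o=np.zeros((600,800,3),np.uint8)
o[:,:400]=cv2.resize(W['pixels'][100:340,240:400,::-1],(400,600),interpolation=2)
o[:,400:]=cv2.resize(S['pixels'][160:265,245:315,::-1],(400,600),interpolation=2)
cv2.imwrite('pics/m7.png',o)
```

```text
11.15 [503.80491128 164.76072847 192.96902167] [ 0.33904859  0.53423044 -1.00107082] 0.24747614273345106
```

View pics/m7.png

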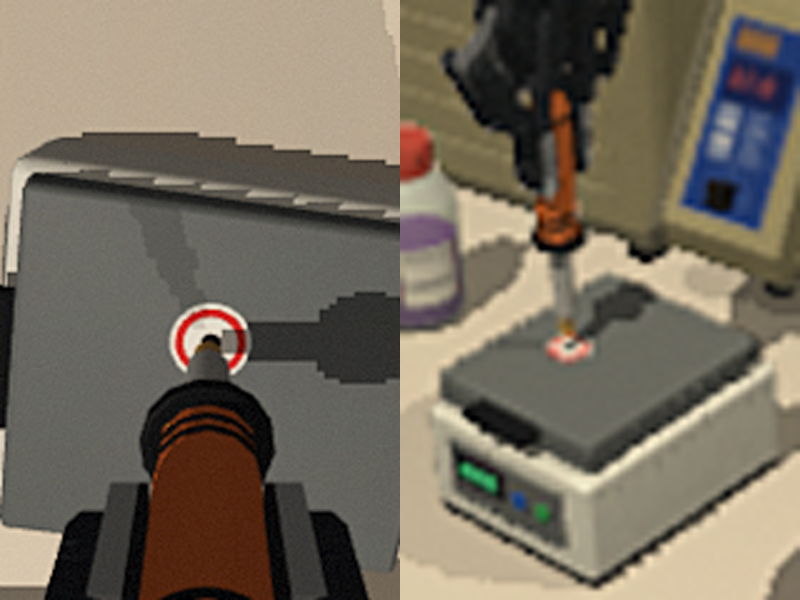

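Left (wrist): the brass tip at about (211,347) hovers over the ring centre at (210,342). Right (scene): the tip's end is at about (568,336), just over the ring at (570,348). The probe hangs upright.

Run:
```python
from h import *
from cell import manip,vision
np.set_printoptions(precision=1,suppress=True)
s=manip.sense();W=vision.camera('wrist');S=vision.camera('scene')
w=lambda u,v:(240+u/2.5-.3,100+v/2.5-.3); c=lambda u,v:(245+(u-400)/5.714-.4,160+v/5.714-.4)
print('spot',onz(W,w(210,342),90,s),onz(S,c(570,348),90))
print('tip@100',onz(W,w(211,350),100,s),onz(S,c(568,336),100), 'tri',tri([ray(W,w(211,350),s),ray(S,c(568,336))]))
```

```text
spot [504.5 166.5  90. ] [504.  162.7  90. ]
tip@100 [504.8 167.5 100. ] [500.9 160.8 100. ] tri [505.3 165.4  95.6]
```

Tip and spot agree within about 2 mm, so I'll lower gently.

Request:
apply_moves(series=[{"slide": [0, 0, 0.4], "turn": [0, 0, 0], "hand": 1}, {"slide": [0, 0, 0.7], "turn": [0, 0, 0], "hand": 1}, {"slide": [0, 0, 0.9], "turn": [0, 0, 0], "hand": 1}, {"slide": [0, 0, 1.1], "turn": [0, 0, 0], "hand": 1}, {"slide": [0, 0, 1.3], "turn": [0, 0, 0], "hand": 1}, {"slide": [0, 0, 1.3], "turn": [0, 0, 0], "hand": 1}, {"slide": [0, 0, 1.3], "turn": [0, 0, 0], "hand": 1}])

```text
time_s: 12.22
tool_pos: [503.9, 165.2, 180.4]
tcp_rot: [180.0, 0.0, 90.0]
ft_force: [-1.1, 0.2, 0.3]
width: 0.246
gripper_force: 39.4
```

Request:
apply_moves(series=[{"slide": [0, 0, 0.1], "turn": [0, 0, 0], "hand": 1}, {"slide": [0, 0, 0.2], "turn": [0, 0, 0], "hand": 1}, {"slide": [0, 0, 0.2], "turn": [0, 0, 0], "hand": 1}, {"slide": [0, 0, 0.2], "turn": [0, 0, 0], "hand": 1}])

```text
time_s: 12.72
tool_pos: [503.9, 165.2, 178.4]
tcp_rot: [180.0, 0.0, 90.0]
ft_force: [0.2, 0.7, 1.2]
width: 0.245
gripper_force: 39.4
```

Run:
```python
from h import *
from cell import manip,vision
F=[];Z=[]
for i in range(12):
    s=manip.sense();F.append(s['ft_force']);Z.append(s['tool_pos']);W=vision.camera('wrist')
print(s['time_s'],np.mean(F,0),np.std(F,0),np.mean(Z,0),s['tcp_rot'])
S=vision.camera('scene')
o=np.zeros((600,800,3),np.uint8)
o[:,:400]=cv2.resize(W['pixels'][150:300,270:370,::-1],(400,600),interpolation=2)
o[:,400:]=cv2.resize(S['pixels'][190:250,255:295,::-1],(400,600),interpolation=2)
cv2.imwrite('pics/m8.png',o)
```

```text
13.275 [-0.64106174  0.04121128  1.70792683] [0.5359641 0.4525385 0.5350233] [503.91566425 165.15365439 178.3396357 ] [1.79990695e+02 4.06698542e-03 9.00257687e+01]
```

View pics/m8.png

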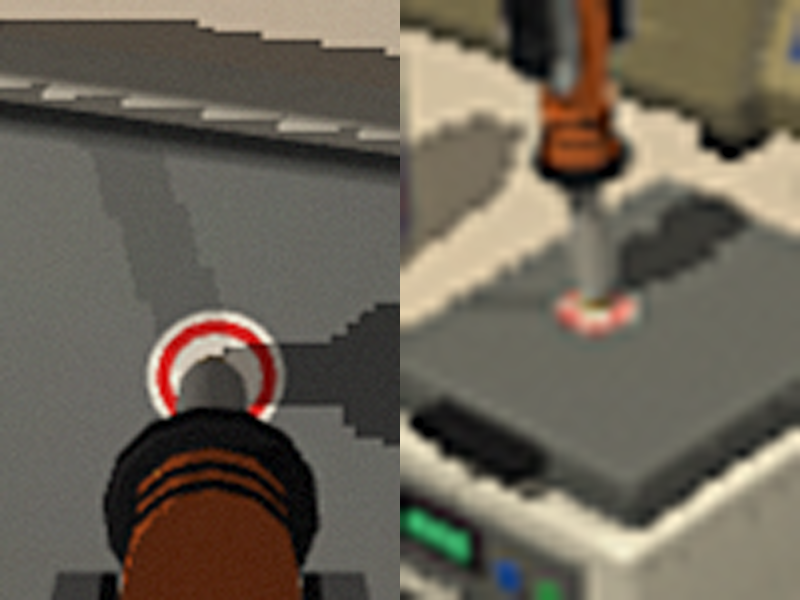

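The tip sits on the ring in both views: ring centre about (215,380) in the wrist crop, tip at (597,305) in the scene crop. The force change of about 2.6 N and the height of 178.3 mm both mean about 5 mm of travel, so I'll hand it in.

```bash
python3 -c "from cell import finish_job; print(finish_job())"
```

```text
the job is handed in; nothing more can be done
None
```

I closed the lid and handed the job in with the probe held upright on the red-ringed spot, within about 2 mm of its centre and with its tip pushed in about 5 mm (roughly 2.6 N); the hand-in returned no verdict.

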